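# Clear the burnt biscuit off the cookie sheet

## Task

Pick up the turner by its handle, slide its blade under the dark burnt biscuit until you feel the wooden stop rail behind it, so that it sits squarely on the blade, lift it off the sheet on the blade and tip it into the wire scrap basket, then put the turner back down flat on its cork mat and let go. The biscuits are hot, so your fingers must not touch them, and the blade may press only lightly on the sheet and its rail. Leave the golden biscuit and the white mug where they are.

Things in the scene. Friction and masses are not known exactly. Their poses are not given: they have to be found in the camera images.
- turner: Offset turner, 0.17 kg, standing by itself on the mat. Origin: centre of the blade's underside; x towards the nose, z up. Steel blade 90 (x -45 to 45) by 80 wide by 2 mm. A thin neck rises from (x -40, z 5) to (x -60, z 60). Wooden handle parallel to the blade: x -62 to -162, 22 wide (y), 24 tall, centre line 60 mm above the blade's underside.
- turner_grip (a point): Point inside the turner's handle where it is best gripped, at (-100, 0, 60) mm in the turner's frame.
- mat: Cork mat on the worktop, 200 mm along its x, 140 mm along its y, 4 mm thick, fixed. Origin: centre of its underside. At the start the turner stands on it pointing along the mat's +x, blade centre about 45 mm along +x from the mat's centre.
- sheet: Flat aluminium cookie sheet on an oak board, fixed. Origin: centre of the board's underside. Sheet 270 mm along x, 250 mm along y, flat top 20 mm above the origin, open edges. A dark wooden stop rail lies across it along x, over its whole length, 20 mm wide, 18 mm high, clamped tight. Its inner (-y) face is anywhere from y = +25 to +105 mm and is not reported: look or feel for it.
- burnt: The burnt biscuit: almost black, round, 100 mm across, 14 mm thick, about 0.1 kg, rigid. Lies loose and flat on the sheet, on one of two places side by side along the sheet's x, on the -y side of the rail, 10 mm or more short of it. Origin: centre of its underside, z up. Its lower rim is bevelled: the underside is only 86 mm across and the bevel rises 4 mm to the full width.
- golden: The good biscuit: golden brown, same shape, on the other place on the sheet; not to be disturbed. Origin: centre of its underside.
- basket: Open square wire scrap basket, fixed on the worktop, 210 mm by 210 mm outside, 90 mm high, walls and floor 4 mm. Origin: centre of its underside.
- mug: Bystander: white mug, 84 mm across, 95 mm high, with a handle on its own +y side. Origin: centre of its underside.
Mind the look-alikes: they are no part of the job. Of the things like the mat, leave any that is purple; of the rest the larger one is meant.

How it is judged:
By the outcome, as a careful person would: the job done as asked, in the order asked, and still so for the second after the job is handed in, with the robot touching nothing.
It also fails if it takes over 72 s, if anything falls off the work surface, if the arm or the gripper's body presses on something with over 40 N, if the wrist force passes 120 N, or if a joint passes its speed limit or range.

## Robot

A 7-joint arm with a two-finger parallel gripper is mounted at the origin on the work surface. World frame = base frame: x ahead of the robot, y to its left, z up, the work surface at z = 0. Lengths are in m, angles in rad, forces in N, time in s.
With the tool pointing down it reaches from about 0.35 to 0.775 m from the base axis. Payload 3.1 kg.
Tool frame: the origin (TCP) lies at the very end of the fingers, on their centre line; the grasp point (between the pads) lies env.tcp_to_grasp behind it (env.tcp_to_grasp is the distance from the TCP to the grasp point, in m); x points along the fingers, y is the direction in which the jaws open and shut, and the axes are right-handed (so a half turn about x gives the same grasp; the last joint's range is limited). The gripper opens to 85 mm and grips with 20 to 120 N. Pads are 22 mm wide; open, the fingers measure 114 mm over their backs; the gripper's body (76 mm by 85 mm) begins 54 mm behind the grasp point. The pads swing forward as they close: fully open they stand 13 mm farther back than shut.
Start: joints at [1.277, 0.311, 0.014, 1.512, -0.004, 1.319, -0.027], TCP at [0.137, -0.533, 0.231] pointing down, gripper open.
Joint ranges: [-2.7, 2.7], [-0.3, 1.91], [-1.27, 1.3], [0.12, 2.57], [-1.44, 4.58], [0.2, 2.03], [-3.05, 3.05]. Speed limits (rad/s): [2.79, 2.79, 3.14, 3.14, 3.14, 3.14, 3.14].

## Interface

Orientations are given as a rotation vector (axis times angle).
In Python, from plant import env gives the robot as it stands. Calls block until the motion is done:
- env.move_ptp(position, orientation): joint-space move of the TCP to a pose.
- env.line_to(position, max_speed=0.15, rotation=None, max_force=None): straight line of the TCP; rotation=None keeps the orientation; max_speed is the mean speed in m/s. With max_force (N) it stops when the force on the tool has changed by that much, and returns True; else False.
- env.set_joints(angles): joint-space move.
- env.move_gripper(opening, f_grip=None): opening from 0.0 (shut) to 1.0 (fully open); f_grip is the grip in N (None keeps the last); returns when the fingers have stopped.
- env.pause(seconds).
- env.solve_ik(position, orientation): joint angles nearest the present ones, or None.
- env.get_image(name): name is "side" or "top"; returns (picture, depth): 384x512x3 uint8, red, green, blue; 384x512 float32, m along the optical axis (not along the pixel's ray), 0 where there is no reading.
- env.camera_params(name): a dict with "fx", "fy", "cx", "cy" (pixels), "k1" (the pictures are not rectified: a ray, as slopes to the right and down, at radius r is drawn at 1 + k1 r^2 times it, then the intrinsics apply), "R" (3x3) and "t" (3): a world point X has camera coordinates R X + t. Camera axes: x right, y down, z forward; pixel columns grow to the right and rows downward; lengths in m; the calibration is good to about 2 mm. A picture is of the moment at which its call begins. camera_params takes no time and is no camera call.
A pose or a line that the arm cannot do raises env.MotionError and nothing moves.
- env.sign_off(): hands the job in, once; it reports no verdict.
Readings, each from a call of its own:
- env.current_clock(): time.
- env.current_joints(): joint angles.
- env.current_dq(): joint speeds.
- env.current_joint_torque(): joint torques, N m.
- env.current_eef_pos(): TCP position.
- env.current_tcp_rot(): TCP orientation.
- env.current_force(): force on the tool from outside, world axes, zero at the start.
- env.current_wrist_torque(): the same for the moment, N m.
- env.current_grip_width(): opening from 0.0 (shut) to 1.0 (fully open).
Only numpy, scipy, OpenCV 4.12 (cv2) and the standard library are available. Lean on these libraries where they do the work, as an engineer would, in place of code of your own. Each camera call takes 0.05 s, during which the arm holds its last target. There are 200 camera calls.

## Working session

There is one attempt and no reset: what is moved stays moved. The work goes in short steps, each a Python script; the robot and the scene stay as the last script left them, time stands still between calls to the robot, and variables do not carry over. Pictures are saved under pics/ and viewed, about 8 in all and at most 12, crops included, and the job is handed in when it is done.

```bash
ls; mkdir -p pics
python3 - <<'E'
from plant import env
import cv2,numpy as np
for n in("top","side"):
    p,d=env.get_image(n); np.savez(f"pics/{n}0.npz",p=p,d=d)
    cv2.imwrite(f"pics/{n}0.png",p[:,:,::-1]); c=env.camera_params(n); print(n,{k:np.round(v,4).tolist() for k,v in c.items()})
print(env.tcp_to_grasp,env.current_eef_pos(),env.current_tcp_rot(),env.current_clock(),env.current_grip_width())
E
```

```text
pics
top {'fx': 373.3702, 'fy': 373.3702, 'cx': 258.2124, 'cy': 188.8791, 'k1': -0.0712, 'R': [[-0.0045, -0.9999, -0.0154], [-0.9836, 0.0072, -0.1803], [0.1804, 0.0144, -0.9835]], 't': [-0.054, 0.4426, 1.0028]}
side {'fx': 414.4761, 'fy': 414.4761, 'cx': 258.0317, 'cy': 197.9516, 'k1': 0.0171, 'R': [[-0.9972, -0.0723, 0.0189], [-0.0655, 0.7221, -0.6887], [0.0361, -0.688, -0.7248]], 't': [0.4268, 0.1148, 1.1643]}
0.0187 [ 0.13687254 -0.53202208  0.23033375] [ 2.08781884  0.2665837  -2.08864057] 0.1 1.0014040373886066
```

View pics/top0.png

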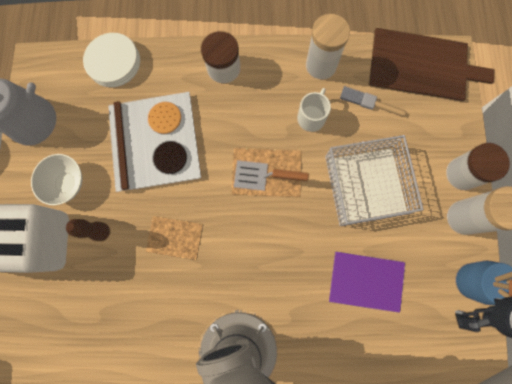

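View pics/side0.png

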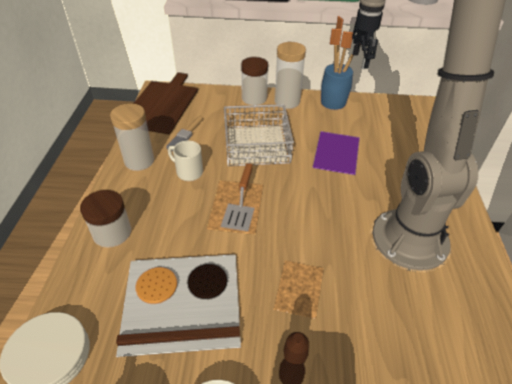

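The top view shows:
- The turner at (250,175), with its handle out to (305,175), on the large cork mat at (267,172).
- A smaller cork mat at (176,238), a purple mat at (368,282), and another turner-like tool at (357,97) that is not on a mat.
- The burnt biscuit at (170,157), golden biscuit at (165,118) and rail at (122,146).
- The basket at (375,182) and mug at (314,110).

The meant mat is the larger cork one, because it is not purple and carries the turner.

```bash
cat > h.py <<'E'
import numpy as np, cv2
from plant import env
def cam(n):
    c=env.camera_params(n); K=np.array([[c['fx'],0,c['cx']],[0,c['fy'],c['cy']],[0,0,1.]])
    return K,np.array([c['k1'],0,0,0.]),np.array(c['R']),np.array(c['t'])
def rays(n,uv):
    K,D,R,t=cam(n); s=cv2.undistortPoints(np.asarray(uv,float).reshape(-1,1,2),K,D)[:,0]
    return -R.T@t, np.c_[s,np.ones(len(s))]@R   # dirs with unit depth
def onz(n,uv,z):
    o,d=rays(n,uv); return (o+d*((z-o[2])/d[:,2])[:,None])[:,:2]
def cloud(n,depth):
    v,u=np.mgrid[:384,:512]; o,d=rays(n,np.c_[u.ravel(),v.ravel()])
    return (o+d*depth.ravel()[:,None]).reshape(384,512,3)
def proj(n,P):
    K,D,R,t=cam(n); return cv2.projectPoints(np.asarray(P,float).reshape(-1,1,3),cv2.Rodrigues(R)[0],t,K,D)[0][:,0]
E
python3 - <<'E'
from h import *
out=[]
for n in("top","side"):
    f=np.load(f"pics/{n}0.npz");p,d=f['p'],f['d'];P=cloud(n,d)
    hsv=cv2.cvtColor(p,cv2.COLOR_RGB2HSV)
    pts=dict(top=dict(table=(250,230),mat=(242,188),blade=(243,175),handle=(290,175),sheet=(160,180),burnt=(170,157),golden=(165,118),rail=(122,146),small=(185,245)),
      side=dict(table=(200,240),mat=(220,210),blade=(238,217),handle=(246,180),sheet=(185,320),burnt=(208,281),golden=(157,285),rail=(180,341),small=(290,290)))[n]
    for k,(u,v) in pts.items(): print(n,k,hsv[v-1:v+2,u-1:u+2].reshape(-1,3).mean(0).round(),P[v,u].round(4))
im=np.load("pics/top0.npz")['p'][85:235,100:440,::-1]; cv2.imwrite("pics/crop1.png",np.vstack([cv2.resize(im,None,fx=2.3,fy=2.3,interpolation=2)]))
E
```

```text
top table [ 17. 118. 194.] [ 0.331  -0.032  -0.0037]
top mat [ 15.  87. 175.] [ 0.4514 -0.0094  0.0063]
top blade [ 16.  21. 129.] [ 0.49   -0.0121  0.0052]
top handle [ 12. 154. 161.] [ 0.4731 -0.1435  0.0766]
top sheet [ 21.  21. 210.] [0.4735 0.2261 0.0227]
top burnt [ 11. 117.  45.] [0.5378 0.1962 0.0364]
top golden [ 15. 162. 206.] [0.6579 0.2172 0.0329]
top rail [ 11. 136.  84.] [0.5727 0.3393 0.0364]
top small [ 16. 134. 195.] [0.2888 0.1522 0.0032]
side table [ 17. 128. 159.] [0.5848 0.056  0.001 ]
side mat [ 16. 146. 186.] [ 0.5441 -0.0551  0.0058]
side blade [ 16.  25. 102.] [ 0.4885 -0.0314  0.0073]
side handle [ 12. 168. 130.] [ 0.4728 -0.1146  0.0773]
side sheet [ 21.  26. 187.] [0.576  0.3033 0.0193]
side burnt [ 11. 168.  32.] [0.5373 0.2029 0.0315]
side golden [ 16. 178. 191.] [0.659  0.2243 0.0315]
side rail [ 15.  64. 139.] [0.576  0.3568 0.0257]
side small [ 16. 145. 146.] [0.3334 0.1924 0.0005]
```

View pics/crop1.png

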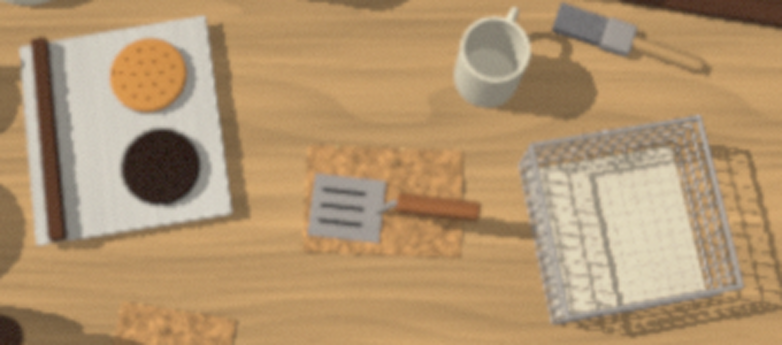

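The crop confirms the turner on the larger cork mat (crop 385,205). The other tool (crop 620,35) has no mat, and the basket rim corners are near crop (530,150), (700,118), (738,288) and (555,318).

```bash
cat > meas.py <<'E'
from h import *
def big(m): 
    c,_=cv2.findContours(m.astype(np.uint8),0,cv2.CHAIN_APPROX_NONE); return max(c,key=cv2.contourArea)[:,0].astype(float)
def roi(b):
    m=np.zeros((384,512),bool); m[b[1]:b[3],b[0]:b[2]]=1; return m
B=dict(top=dict(t=(230,145,312,198),s=(105,90,205,195)),side=dict(t=(208,163,266,235),s=(112,250,245,358)))
def rect(xy):
    (c,s,a)=cv2.minAreaRect((xy*1000).astype(np.float32)); return np.round(c,1),np.round(s,1),round(a,2)
if __name__=="__main__":
  for n in("top","side"):
    f=np.load(f"pics/{n}0.npz");p,d=f['p'],f['d'];hsv=cv2.cvtColor(p,cv2.COLOR_RGB2HSV).astype(int);H,S,V=hsv[...,0],hsv[...,1],hsv[...,2]
    P=cloud(n,d)
    t=roi(B[n]['t']);s=roi(B[n]['s'])
    hm=t&(P[...,2]>.055)&(P[...,2]<.1)&(S>100); h=big(hm); print(n,'handle',rect(onz(n,h,.07)))
    bl=t&(S<60)&(V<190)&(P[...,2]<.02); bl=cv2.morphologyEx(bl.astype(np.uint8),cv2.MORPH_CLOSE,np.ones((5,5)));b=big(bl); print('blade',rect(onz(n,b,.006)))
    dk=s&(V<75); dk=cv2.morphologyEx(dk.astype(np.uint8),cv2.MORPH_OPEN,np.ones((3,3)))
    nn,L,st,ce=cv2.connectedComponentsWithStats(dk)
    for i in range(1,nn):
        if st[i,4]>150:
            c=big(L==i); xy=onz(n,c,.034); print(' dark',st[i].tolist(),rect(xy),np.round(cv2.fitEllipse((xy*1000).astype(np.float32))[0:2],1).tolist())
    g=s&(S>120)&(V>150); g=cv2.morphologyEx(g.astype(np.uint8),cv2.MORPH_CLOSE,np.ones((5,5))); g[(P[...,2]<.012)]=0
    xy=onz(n,big(g),.034);print('golden',np.round(cv2.fitEllipse((xy*1000).astype(np.float32))[0:2],1).tolist())
    sh=s&(S<60)&(V>120)&(P[...,2]>.01)|(s&(P[...,2]>.012)&(P[...,2]<.06)); print('sheet',rect(onz(n,big(sh),.02)))
    # mat corners
    w=cv2.GaussianBlur(p,(5,5),0)
  print(rect(onz("top",np.array([[530,150],[700,118],[738,288],[555,318]])/2.3+[100,85],.09)))
  print('mat',rect(onz("top",np.array([[307,147],[463,149],[463,257],[304,254]])/2.3+[100,85],.004)))
E
python3 meas.py
```

```text
top handle (array([ 476.3, -142.7]), array([102.5,  24.7]), 83.05)
blade (array([489.7, -33.7]), array([89.3, 78. ]), 83.31)
 dark [154, 142, 33, 31, 811] (array([538.9, 197.1]), array([93.7, 89.3]), 89.44) [[538.5, 197.5], [90.1, 93.8]]
golden [[660.4, 219.9], [93.3, 94.6]]
sheet (array([598.7, 255.3]), array([276.6, 251.7]), 9.09)
side handle (array([ 475.1, -141.5]), array([113.1,  24.6]), 82.95)
blade (array([489.8, -39. ]), array([97.8, 76.9]), 83.43)
 dark [188, 264, 39, 35, 1078] (array([539.7, 203. ]), array([93.3, 97.3]), 7.22) [[539.2, 202.5], [93.9, 97.0]]
golden [[661.0, 224.2], [95.5, 98.3]]
sheet (array([596.7, 254. ]), array([275.4, 252.6]), 8.92)
(array([ 458.5, -366.6]), array([206.3, 218.3]), 8.61)
mat (array([497.6, -81.8]), array([200.1, 140.1]), 88.51)
```

```bash
cat >> h.py <<'E'
from scipy.spatial.transform import Rotation as Ro
SG=1
def tcp(p,th,ph=0,gx=-.100,gz=.060,sg=None):
    """TCP pose for blade-centre p, heading th deg, nose-down ph deg"""
    sg=sg or SG; R=Ro.from_euler('ZY',[th,ph],degrees=True)
    T=R*Ro.from_matrix(np.array([[0,0,-1],[0,sg,0],[sg,0,0]],float).T)  # columns: x=-z, y=sg*y, z=sg*x
    return np.asarray(p)+R.apply([gx,0,gz-env.tcp_to_grasp]), T.as_rotvec()
def nose_p(nose,th,ph): # blade centre with the nose edge at 'nose'
    return np.asarray(nose)-Ro.from_euler('ZY',[th,ph],degrees=True).apply([.045,0,0])
E
python3 - <<'E'
from h import *
M=Ro.from_rotvec(env.current_tcp_rot()).as_matrix(); print(M.round(2).tolist()); print([(-cam(n)[2].T@cam(n)[3]).round(2).tolist() for n in('top','side')])
C=np.array([.4585,-.3666]);th=lambda a:np.array([np.cos(np.radians(a)),np.sin(np.radians(a))])
for sg in(1,-1):
    def q(p,t,f=0): 
        j=env.solve_ik(*tcp(p,t,f,sg=sg)); return None if j is None else np.round(j,2).tolist()
    print(sg,'grasp',q([.4897,-.034,.004],83.1)); print('hover',q([.4897,-.034,.15],83.1))
    for s in(-140,-45,20): print('sheet',s,q(list(np.array([.539,.199])+s/1000*th(99))+[.02],99,2))
    for t in(99,70,40,10,-20,-40):
        n=list(C-.05*th(t))+[.085]
        print('bask',t,[q(nose_p(n,t,f),t,f) for f in(0,30,60)])
E
```

```text
[[-0.0, 0.25, -0.97], [0.0, -0.97, -0.25], [-1.0, -0.0, 0.0]]
[[0.25, -0.07, 1.07], [0.39, 0.75, 0.91]]
1 grasp [-0.57, 0.65, 1.13, 1.93, -0.69, 1.02, -2.39]
hover [-0.63, 0.38, 1.13, 1.75, -0.36, 1.25, -2.67]
sheet -140 [-0.7, 0.77, 1.12, 1.69, -0.72, 1.15, -2.37]
sheet -45 [-0.88, 0.75, 1.12, 1.72, -0.7, 1.14, -2.54]
sheet 20 [0.43, 0.76, -1.08, 1.66, 0.75, 1.19, 2.45]
bask 99 [[0.73, 0.79, 0.22, 1.01, -0.16, 1.35, -2.07], [0.45, 0.41, 0.22, 1.6, 0.39, 0.79, -2.57], [0.73, 0.35, -0.54, 2.01, 1.53, 1.08, 2.54]]
bask 70 [[0.74, 0.65, 0.32, 1.29, -0.2, 1.24, -2.43], [-0.12, 0.66, 1.13, 1.59, -0.15, 0.96, -2.59], [0.95, 0.77, -1.08, 1.7, 1.51, 1.87, 2.39]]
bask 40 [[0.7, 0.47, 0.39, 1.59, -0.19, 1.12, -2.88], [1.26, 0.7, -1.08, 1.49, 1.0, 1.69, 2.37], [0.72, 0.81, -0.72, 1.35, 1.17, 2.03, 2.24]]
bask 10 [[1.39, 0.31, -0.54, 1.83, 0.18, 1.05, 2.53], [1.02, 0.56, -0.61, 1.46, 0.59, 1.68, 2.08], [0.24, 0.9, 0.38, 1.04, 0.42, 2.02, 2.39]]
bask -20 [[1.21, 0.15, -0.47, 2.01, 0.08, 1.0, 1.93], [0.99, 0.56, -0.54, 1.44, 0.33, 1.75, 1.63], None]
bask -40 [[1.07, 0.12, -0.48, 2.05, 0.06, 0.99, 
[... 413 characters left out ...]
7, 0.39], [0.65, 0.34, -0.44, 2.01, 1.51, 1.05, -0.6]]
bask 70 [[1.05, 0.65, -0.22, 1.27, 0.14, 1.24, 0.49], [0.72, 0.44, -0.16, 1.56, 0.65, 1.12, -0.06], [0.46, 0.51, -0.29, 1.72, 1.18, 1.45, -0.67]]
bask 40 [[1.08, 0.46, -0.13, 1.57, 0.07, 1.12, 0.05], [0.67, 0.46, -0.1, 1.52, 0.56, 1.37, -0.47], [0.42, 0.7, -0.18, 1.37, 0.91, 1.8, -0.77]]
bask 10 [[1.01, 0.26, -0.08, 1.85, 0.02, 1.03, -0.47], [0.66, 0.48, -0.07, 1.48, 0.39, 1.58, -0.88], [0.24, 0.9, 0.38, 1.04, 0.42, 2.02, -0.75]]
bask -20 [[0.88, 0.12, -0.1, 2.03, 0.01, 0.99, -1.15], [0.69, 0.5, -0.08, 1.46, 0.17, 1.7, -1.34], None]
bask -40 [[0.77, 0.1, -0.16, 2.06, 0.02, 0.99, -1.67], [0.68, 0.5, -0.04, 1.45, -0.01, 1.71, -1.63], None]
```

```bash
sed -i 's/^SG=1/SG=-1/' h.py
python3 - <<'E'
from h import *
p=np.array([.4894,-.0325,.0045]);th=83.0
env.move_ptp(*tcp(p+[0,0,.12],th))
print(env.line_to(tcp(p,th)[0],max_speed=.12,max_force=8), env.current_eef_pos())
env.move_gripper(0.0,90); print('w',env.current_grip_width(),env.current_force().round(2),env.current_eef_pos(),env.current_clock())
for n in("top","side"):
    q,d=env.get_image(n);np.savez(f"pics/{n}1.npz",p=q,d=d)
a=np.load("pics/top1.npz")['p'][140:215,200:330];b=np.load("pics/side1.npz")['p'][100:250,160:300]
cv2.imwrite("pics/c2.png",np.hstack([cv2.resize(a,(520,300),interpolation=2),cv2.resize(b,(280,300))])[:,:,::-1])
E
```

```text
False [ 0.47798666 -0.13186455  0.04651647]
w 0.24544430147747828 [-0.25 -1.3   2.99] [ 0.47728388 -0.13189265  0.04612461] 3.7667
```

View pics/c2.png

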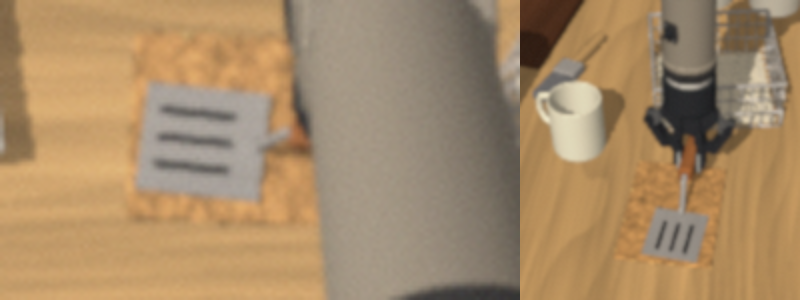

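The gripper holds the handle, with the blade still flat on the mat. Next I lift it, hover in front of the burnt biscuit and check the alignment.

```bash
cat >> h.py <<'E'
TH=99.0; HD=np.array([np.cos(np.radians(TH)),np.sin(np.radians(TH)),0]); BC=np.array([.539,.1985,0])
E
python3 - <<'E'
from h import *
p=np.array([.4894,-.0325,.0045])
env.line_to(env.current_eef_pos()+[0,0,.09],max_speed=.12)
print('f',env.current_force().round(2),env.current_wrist_torque().round(2))
P,r=tcp(nose_p(BC-.066*HD+[0,0,.07],TH,2),TH,2)
env.line_to(P,max_speed=.15,rotation=r)
print(env.current_eef_pos(),P,env.current_clock(),env.current_force().round(2))
for n in("top","side"):
    q,d=env.get_image(n);np.savez(f"pics/{n}2.npz",p=q,d=d)
a=np.load("pics/top2.npz")['p'][90:210,90:250];b=np.load("pics/side2.npz")['p'][180:360,110:270]
cv2.imwrite("pics/c3.png",np.hstack([cv2.resize(a,(480,360),interpolation=2),cv2.resize(b,(320,360),interpolation=2)])[:,:,::-1])
E
```

```text
f [-0.15 -0.45 -2.31] [-0.11 -0.01  0.06]
[ 0.57135541 -0.00984175  0.11621949] [ 0.57176838 -0.00839139  0.11633527] 5.9583 [ 0.6  -0.75 -0.5 ]
```

View pics/c3.png

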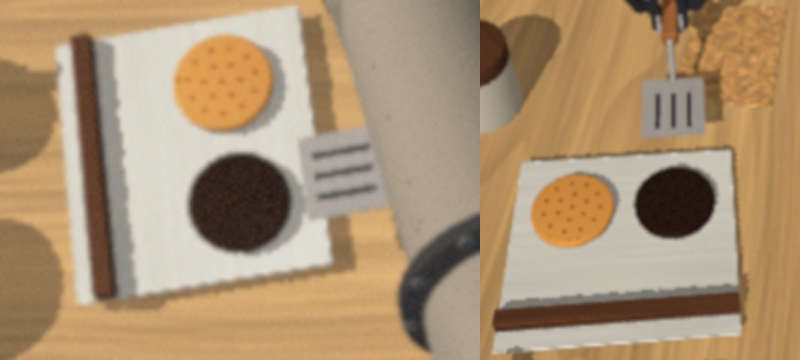

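Run:
```python
from h import *
from meas import big,roi,rect
T=np.array([[190.2,136.7],[193.8,162.4]]);S=np.array([[191.5,247.8],[221.5,247.5]])
o1,d1=rays('top',T);o2,d2=rays('side',S); N=[]
for a,b in zip(d1,d2):
    k=np.linalg.lstsq(np.c_[a,-b],o2-o1,rcond=None)[0]; A,B=o1+k[0]*a,o2+k[1]*b; N.append((A+B)/2); print(N[-1].round(4),'gap',(A-B).round(4))
m=(N[0]+N[1])/2; v=N[0]-N[1]; print('nose mid',m.round(4),'heading',np.degrees(np.arctan2(v[0]*-1,v[1]))%180, np.degrees(np.arctan2(v[1],v[0]))+90,'w',np.linalg.norm(v))
print('expected nose',(BC-.066*HD+[0,0,.07]).round(4))
for n,z in(('top',.034),('side',.034)):
    p=np.load(f"pics/{n}2.npz")['p'];V=p.max(2)
    lo=dict(top=(105,90,205,195),side=(112,250,245,358))[n]
    m=roi(lo)&(V<110)&(p[...,0]>p[...,2]+10); m=cv2.morphologyEx(m.astype(np.uint8),cv2.MORPH_OPEN,np.ones((3,3)))
    nn,L,st,ce=cv2.connectedComponentsWithStats(m)
    for i in range(1,nn):
        if st[i,4]>150: xy=onz(n,big(L==i),.036);print(n,st[i].tolist(),rect(xy), rect(xy)[0])
L=np.array([-np.sin(np.radians(99)),np.cos(np.radians(99))])
```

```text
[0.5875 0.1331 0.0681] gap [-0.0002  0.     -0.0001]
[0.5138 0.1218 0.0629] gap [ 0.0008 -0.0001  0.0002]
nose mid [0.5507 0.1275 0.0655] heading 98.73698317195534 98.73698317195536 w 0.0747583773375557
expected nose [0.5493 0.1333 0.07  ]
top [115, 103, 14, 87, 598] (array([576.6, 342. ]), array([267.1,  21.1]), 9.15) [576.6 342. ]
top [153, 141, 33, 33, 833] (array([538.7, 198.5]), array([94.1, 93.9]), 79.95) [538.7 198.5]
side [188, 263, 40, 36, 1125] (array([538.6, 202.7]), array([96.4, 99.5]), 4.86) [538.6 202.7]
side [117, 326, 123, 19, 1324] (array([579.8, 348. ]), array([268.6,  25.7]), 8.98) [579.8 348. ]
```

Run:
```python
from h import *
F=[]
for i in range(10): env.pause(.03); F.append(env.current_force())
F=np.array(F);print(F.mean(0).round(2),F.std(0).round(2))
e=env.current_eef_pos()
print(env.line_to(e-[0,0,.038],max_speed=.08,max_force=6))
env.pause(.2); print(env.current_eef_pos(),env.current_force().round(2))
e=env.current_eef_pos()
print(env.line_to(e-[0,0,.018],max_speed=.015,max_force=2.0))
z=env.current_eef_pos();f=[env.current_force()]
for i in range(8): env.pause(.03); f.append(env.current_force())
print(z,np.mean(f,0).round(2),env.current_wrist_torque().round(2),env.current_clock())
```

```text
[-0.1   0.05 -1.89] [0.65 0.33 0.56]
False
[ 0.57231077 -0.00852004  0.07908133] [ 0.16 -0.32 -1.4 ]
True
[ 0.57197641 -0.00891183  0.0660648 ] [ 0.77 -0.76  3.31] [ 0.46 -0.23 -0.12] 8.275
```

Run:
```python
from h import *
def fm():
    f=[]
    for i in range(8): env.pause(.02); f.append(env.current_force())
    return np.mean(f,0).round(2)
e=np.array([.57198,-.0089,.0661])
for k in range(6):
    e[2]+=.0004; env.line_to(e,max_speed=.02); f=fm(); print(e[2].round(4),env.current_eef_pos().round(4),f)
    if f[2]<-.9: break
print(env.current_clock())
```

```text
0.0665 [ 0.5719 -0.0088  0.0664] [ 0.78 -0.12  2.35]
0.0669 [ 0.5719 -0.0087  0.0667] [1.19 0.44 0.58]
0.0673 [ 0.5715 -0.0089  0.067 ] [ 0.3   0.53 -0.11]
0.0677 [ 0.5715 -0.0092  0.0674] [-0.38  0.19 -1.14]
9.8083
```

```bash
cat >> h.py <<'E'
def fm(n=6):
    f=[]
    for i in range(n): env.pause(.02); f.append(env.current_force())
    return np.mean(f,0)
def shot(k,boxes,w):
    ims=[]
    for n in("top","side"):
        q,d=env.get_image(n);np.savez(f"pics/{n}{k}.npz",p=q,d=d)
        x0,y0,x1,y1=boxes[n]; ims.append(cv2.resize(q[y0:y1,x0:x1],w,interpolation=2))
    cv2.imwrite(f"pics/v{k}.png",np.hstack(ims)[:,:,::-1])
E
python3 - <<'E'
from h import *
e=np.array([.5715,-.0090,.0676]); s=0
for k in range(5):
    s+=.02; hit=env.line_to(e+s*HD,max_speed=.05,max_force=5); f=fm(); a=env.current_eef_pos()
    print(round(s,3),hit,a.round(4),f.round(2),'along',(f@HD).round(2),'prog',((a-e)@HD).round(4))
    if hit: break
    # keep the press light
    if f[2]>.3: e[2]+=.0004
    elif f[2]<-1.9: e[2]-=.0003
print(env.current_clock())
shot(3,dict(top=(90,90,250,210),side=(110,180,270,360)),(400,330))
E
```

```text
0.02 False [0.5684 0.0105 0.0676] [ 0.07  0.36 -1.49] along 0.34 prog 0.0197
0.04 False [0.5653 0.0304 0.0676] [-0.21 -0.12 -1.38] along -0.09 prog 0.0399
0.06 False [0.5621 0.0501 0.0676] [-0.01 -0.28 -1.69] along -0.28 prog 0.0599
0.08 False [0.559  0.0699 0.0675] [ 0.08 -0.54 -1.41] along -0.54 prog 0.0799
0.1 False [0.5559 0.0897 0.0676] [-0.12 -0.05 -1.6 ] along -0.03 prog 0.1
13.0583
```

View pics/v3.png

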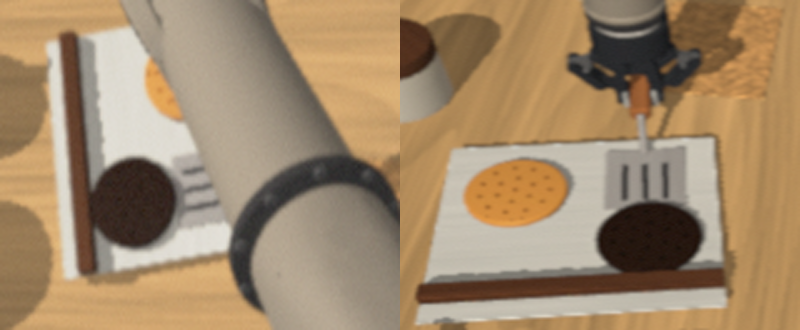

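The biscuit (side crop 650,238) is being pushed ahead of the blade, centred on it and almost at the rail. The golden biscuit has not moved. I keep going under it.

Run:
```python
from h import *
e0=np.array([.5715,-.0090,0]); e=np.array([.5715,-.0090,.0676]); s=.10
for k in range(12):
    s+=.01; hit=env.line_to(e+s*HD,max_speed=.03,max_force=5); f=fm(); a=env.current_eef_pos()
    print(round(s,3),hit,f.round(2),'along',(f@HD).round(2),'prog',((a-e)@HD).round(4),a[2].round(4))
    if hit: break
    if f[2]>1.: e[2]+=.0003
    elif f[2]<-1.9: e[2]-=.0003
print(env.current_clock())
shot(4,dict(top=(90,90,250,210),side=(110,180,270,360)),(400,330))
```

```text
0.11 False [ 0.06  0.25 -2.22] along 0.23 prog 0.1104 0.0675
0.12 False [-0.14  0.31 -1.61] along 0.33 prog 0.1207 0.0673
0.13 False [-0.49  0.92 -1.46] along 0.99 prog 0.1307 0.0672
0.14 False [ 0.2   0.52 -1.9 ] along 0.48 prog 0.1407 0.0672
0.15 False [ 0.47  0.01 -1.08] along -0.06 prog 0.1508 0.0672
0.16 False [ 0.66 -0.15 -1.  ] along -0.25 prog 0.1608 0.0672
0.17 False [ 0.51  0.07 -1.37] along -0.01 prog 0.1709 0.0672
0.18 False [ 1.02 -1.68 -0.86] along -1.82 prog 0.1802 0.0672
0.19 True [0.35 0.49 1.58] along 0.43 prog 0.18 0.0667
18.1417
```

View pics/v4.png

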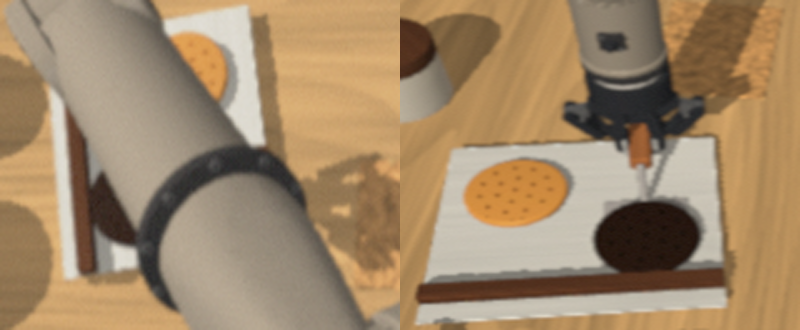

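The blade is fully under the biscuit. The stop came about 13 mm before the rail distance I had measured, which fits the neck pressing the biscuit's rear rim while its front rim is on the rail. So the biscuit's centre sits about 8–10 mm ahead of the blade's centre. I lift gently with the nose slightly up.

```bash
cat >> h.py <<'E'
def blade(ph,th): # blade centre from the present TCP
    return env.current_eef_pos()-(tcp([0,0,0],th,ph)[0])
E
python3 - <<'E'
from h import *
p=blade(2,TH); print('blade',p.round(4))
env.line_to(env.current_eef_pos()-.002*HD+[0,0,.012],max_speed=.03)
p=p-.004*HD
P,r=tcp(p+[0,0,.06],TH,-5); env.line_to(P,max_speed=.05,rotation=r)
P,r=tcp(p+[0,0,.13],TH,-5); env.line_to(P,max_speed=.08)
print(fm().round(2),env.current_wrist_torque().round(2),env.current_clock())
shot(5,dict(top=(90,90,250,210),side=(110,150,270,330)),(400,330))
E
```

```text
blade [0.5279 0.266  0.0218]
[ 0.07 -0.26 -2.83] [-0.32 -0.13  0.05] 20.8083
```

View pics/v5.png

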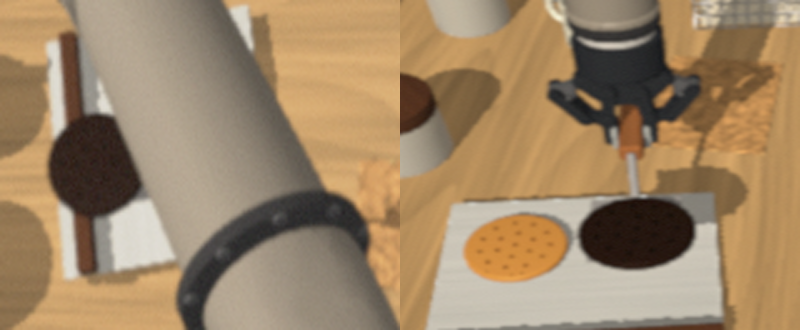

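The biscuit is lifted on the blade, centred at side crop (637,232). The golden biscuit is unchanged. I carry it to the basket.

Run:
```python
from h import *
C=np.array([.4585,-.3666,0]);t=70;h=np.array([np.cos(np.radians(t)),np.sin(np.radians(t)),0])
n=C-.055*h
mid=np.array([.50,-.05,.19])
env.line_to(*[tcp(mid,85,-5)[0]],max_speed=.13,rotation=tcp(mid,85,-5)[1])
P,r=tcp(nose_p(n+[0,0,.19],t,-5),t,-5); env.line_to(P,max_speed=.13,rotation=r)
P,r=tcp(nose_p(n+[0,0,.135],t,-3),t,-3); env.line_to(P,max_speed=.08,rotation=r)
print(env.current_eef_pos(),P,fm().round(2),env.current_clock())
shot(6,dict(top=(270,120,450,240),side=(190,60,350,190)),(400,330))
```

```text
[ 0.39996751 -0.54300161  0.16941607] [ 0.38942467 -0.55638291  0.16865469] [ 8.08 17.65  2.01] 27.75
```

View pics/v6.png

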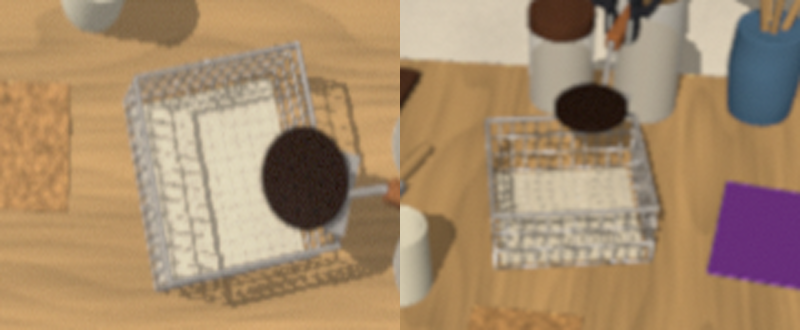

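The force reading of about 19 N sideways means the hand is pressing a jar behind the basket. I back off at once and map the obstacles.

Run:
```python
from h import *
h=np.array([np.cos(np.radians(70)),np.sin(np.radians(70)),0])
env.line_to(env.current_eef_pos()+.04*h+[0,0,.02],max_speed=.06)
print(env.current_eef_pos(),fm().round(2),env.current_clock())
P=np.concatenate([cloud(n,np.load(f"pics/{n}0.npz")['d'])[np.load(f"pics/{n}0.npz")['d']>0] for n in("top","side")])
m=(P[:,2]>.1)&(P[:,2]<.35)&(P[:,1]<-.45)&(P[:,1]>-.85)&(P[:,0]>.2)&(P[:,0]<.8)
Q=P[m]
for x in np.arange(.2,.8,.03):
    q=Q[(Q[:,0]>=x)&(Q[:,0]<x+.03)]
    if len(q)>5: print(round(x,2),'ymax',np.percentile(q[:,1],97).round(3),'zmax',np.percentile(q[:,2],97).round(3),len(q))
shot(7,dict(top=(270,90,512,330),side=(190,60,350,190)),(400,330))
```

```text
[ 0.41301315 -0.50600695  0.18910115] [-0.16  0.14 -2.38] 29.1
0.2 ymax -0.611 zmax 0.302 913
0.23 ymax -0.618 zmax 0.297 91
0.29 ymax -0.621 zmax 0.221 229
0.32 ymax -0.6 zmax 0.222 919
0.35 ymax -0.598 zmax 0.222 956
0.38 ymax -0.603 zmax 0.222 776
0.41 ymax -0.633 zmax 0.22 39
0.44 ymax -0.615 zmax 0.152 636
0.47 ymax -0.608 zmax 0.153 732
0.5 ymax -0.61 zmax 0.153 616
0.53 ymax -0.627 zmax 0.152 126
```

View pics/v7.png

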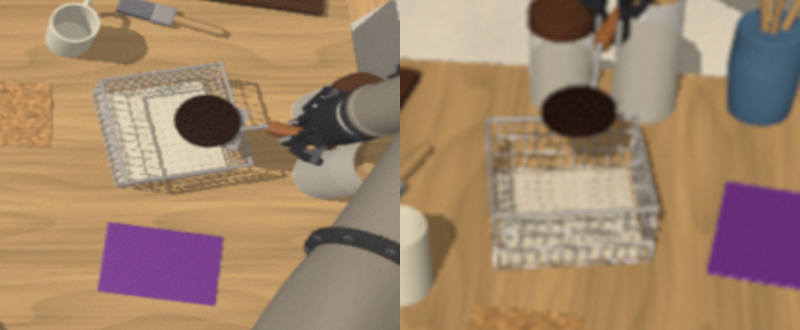

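The hand is clear of the jar now (force −0.2, 0.1, −2.4) and the biscuit is still on the blade at top crop (208,120). I turn the heading to 30° so the hand stays well away from the jars, then tip.

Run:
```python
from h import *
C=np.array([.4585,-.3666,0])
p=blade(-3,70); print(p.round(3)); p[2]=.19
P,r=tcp(p,70,-4); env.line_to(P,max_speed=.08,rotation=r)
for t in(50,30):
    P,r=tcp(p,t,-4); env.line_to(P,max_speed=.08,rotation=r)
t=30;h=np.array([np.cos(np.radians(t)),np.sin(np.radians(t)),0]); n=C-.055*h
for ph,z in((-3,.15),(10,.14),(25,.125),(40,.11),(52,.1)):
    P,r=tcp(nose_p(n+[0,0,z],t,ph),t,ph)
    env.line_to(P,max_speed=.11,rotation=r); print(ph,fm(3).round(2),env.current_clock())
shot(8,dict(top=(270,90,512,330),side=(190,60,350,190)),(400,330))
```

```text
[ 0.448 -0.41   0.153]
-3 [-0.2  -0.1  -2.63] 31.95
10 [-0.52 -0.44 -2.83] 32.375
25 [-0.27 -0.37 -1.73] 32.8333
40 [-0.78 -1.   -1.88] 33.3167
52 [-0.86 -0.46 -1.18] 33.775
```

View pics/v8.png

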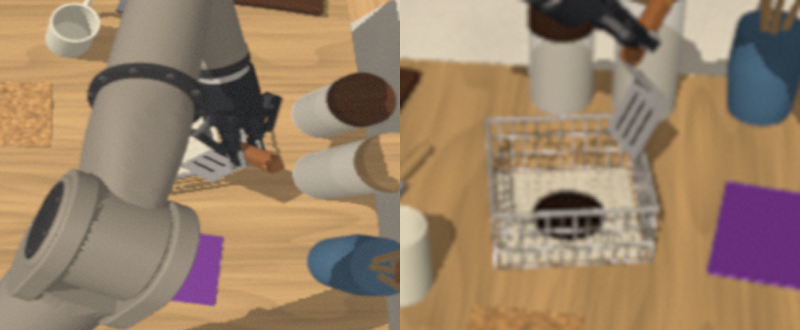

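The burnt biscuit lies in the basket (side crop 568,213) and the blade is empty. Next I return the turner to the mat.

Run:
```python
from h import *
t=30;h=np.array([np.cos(np.radians(t)),np.sin(np.radians(t)),0]); n=np.array([.4585,-.3666,0])-.06*h
for ph,z in((40,.16),(15,.2),(0,.2)):
    P,r=tcp(nose_p(n+[0,0,z],t,ph),t,ph); env.line_to(P,max_speed=.12,rotation=r)
g=np.array([.4894,-.036,.0045])
P,r=tcp([.47,-.2,.2],60,0); env.line_to(P,max_speed=.15,rotation=r)
P,r=tcp(g+[0,0,.1],83,0); env.line_to(P,max_speed=.15,rotation=r)
env.line_to(P-[0,0,.08],max_speed=.08); env.pause(.2); f0=fm(); print(f0.round(2))
# nose pixels check is left to the contact height
e=env.current_eef_pos(); print(env.line_to(e-[0,0,.03],max_speed=.02,max_force=2)); print(env.current_eef_pos(),fm().round(2),env.current_wrist_torque().round(2),env.current_clock())
for k in("9",):
    shot(9,dict(top=(220,130,320,210),side=(190,140,290,240)),(400,330))
    q=np.load("pics/top9.npz");P=cloud("top",q['d']);hs=cv2.cvtColor(q['p'],cv2.COLOR_RGB2HSV)
    from meas import big,roi,rect
    bl=roi((230,145,275,205))&(hs[...,1]<60)&(hs[...,2]<190);bl=cv2.morphologyEx(bl.astype(np.uint8),cv2.MORPH_CLOSE,np.ones((5,5)))
    print(rect(onz("top",big(bl),.006)))
```

```text
[-0.11 -0.38 -1.98]
True
[ 0.47720735 -0.13566548  0.06347943] [ 0.31 -1.14  2.76] [ 0.2  -0.28 -0.05] 40.6083
(array([490. , -47.8]), array([94.8, 80. ]), 83.31)
```

Run:
```python
from h import *
from meas import roi,big
for n in("top","side"):
    q=np.load(f"pics/{n}9.npz");P=cloud(n,q['d']);hs=cv2.cvtColor(q['p'],cv2.COLOR_RGB2HSV)
    m=roi(dict(top=(230,145,275,205),side=(208,195,266,250))[n])&(hs[...,1]<60)&(hs[...,2]<190)&(q['d']>0)
    X=P[m]; c=np.median(X,0); X=X[np.abs(X[:,2]-c[2])<.03]; A=np.c_[X[:,:2]-c[:2],np.ones(len(X))]; k=np.linalg.lstsq(A,X[:,2],rcond=None)[0]
    hd=np.array([np.cos(np.radians(83)),np.sin(np.radians(83))]); s=(X[:,:2]-[.4894,-.036])@hd; l=(X[:,:2]-[.4894,-.036])@[-hd[1],hd[0]]
    print(n,len(X),'slope along',(k[:2]@hd).round(3),'lat',(k[:2]@[-hd[1],hd[0]]).round(3),'s range',np.percentile(s,[1,99]).round(3),'l',np.percentile(l,[1,99]).round(3))
    for a in np.arange(-.07,.06,.02):
        w=(s>a)&(s<a+.02); 
        if w.sum()>8: print('  s',a.round(2),'z',np.median(X[w,2]).round(4),'l',np.percentile(l[w],[3,97]).round(3),w.sum())
```

```text
top 800 slope along -0.138 lat -0.009 s range [-0.052  0.035] l [-0.039  0.037]
  s -0.07 z 0.0173 l [-0.034  0.033] 26
  s -0.05 z 0.0152 l [-0.038  0.036] 184
  s -0.03 z 0.0128 l [-0.038  0.036] 180
  s -0.01 z 0.01 l [-0.037  0.036] 181
  s 0.01 z 0.0077 l [-0.037  0.036] 178
  s 0.03 z 0.0056 l [-0.036  0.035] 51
side 689 slope along -0.137 lat -0.001 s range [-0.052  0.035] l [-0.04   0.037]
  s -0.07 z 0.0175 l [-0.034  0.032] 22
  s -0.05 z 0.0163 l [-0.037  0.035] 151
  s -0.03 z 0.0137 l [-0.038  0.035] 156
  s -0.01 z 0.0112 l [-0.038  0.034] 150
  s 0.01 z 0.0084 l [-0.038  0.036] 166
  s 0.03 z 0.0069 l [-0.036  0.034] 44
```

View pics/v9.png

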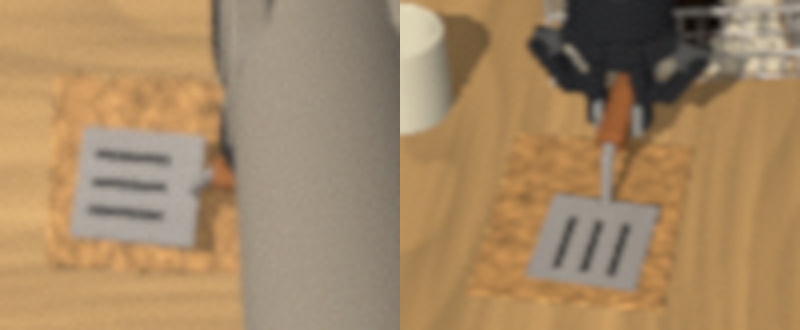

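The turner has slipped in the grip and sits about 7.8° nose-down, with only its nose touching the mat. Both views agree on the slope. I correct the pitch, then set it down flat.

Run:
```python
from h import *
from meas import roi
def slope():
    for n in("top","side"):
        p,d=env.get_image(n);P=cloud(n,d);hs=cv2.cvtColor(p,cv2.COLOR_RGB2HSV)
        m=roi(dict(top=(230,145,275,205),side=(208,195,266,250))[n])&(hs[...,1]<60)&(hs[...,2]<190)&(d>0)
        X=P[m]; c=np.median(X,0); X=X[np.abs(X[:,2]-c[2])<.03]; k=np.linalg.lstsq(np.c_[X[:,:2]-c[:2],np.ones(len(X))],X[:,2],rcond=None)[0]
        hd=np.array([np.cos(np.radians(83)),np.sin(np.radians(83))]); s=(X[:,:2]-[.4894,-.036])@hd
        print(n,'slope',(k[:2]@hd).round(3),'z',c[2].round(4),'s',np.percentile(s,[1,99]).round(3))
e=env.current_eef_pos(); env.line_to(e+[0,0,.008],max_speed=.05)
e=env.current_eef_pos(); env.line_to(e,max_speed=.03,rotation=tcp([0,0,0],83,-7.8)[1]); slope()
e=env.current_eef_pos(); print(env.line_to(e-[0,0,.035],max_speed=.02,max_force=2)); print(env.current_eef_pos(),fm().round(2),env.current_wrist_torque().round(2)); slope()
print(env.current_clock())
```

```text
top slope -0.013 z 0.0301 s [-0.049  0.038]
side slope -0.002 z 0.0316 s [-0.048  0.04 ]
True
[ 0.47599914 -0.13542505  0.04557621] [-0.31 -0.2   4.38] [ 0.06 -0.12  0.04]
top slope -0.014 z 0.0061 s [-0.046  0.041]
side slope -0.013 z 0.0074 s [-0.046  0.041]
42.8083
```

Run:
```python
from h import *
from meas import roi,rect,big
env.line_to(env.current_eef_pos()+[0,0,.0008],max_speed=.02); print(fm().round(2))
env.move_gripper(.5); env.move_gripper(1.0); env.pause(.2)
x=Ro.from_rotvec(env.current_tcp_rot()).as_matrix()[:,0]
env.line_to(env.current_eef_pos()-.12*x,max_speed=.1)
env.set_joints([1.277,.311,.014,1.512,-.004,1.319,-.027]); env.pause(.5)
hd=np.array([np.cos(np.radians(83)),np.sin(np.radians(83))])
for n in("top","side"):
    p,d=env.get_image(n);np.savez(f"pics/{n}10.npz",p=p,d=d);P=cloud(n,d);hs=cv2.cvtColor(p,cv2.COLOR_RGB2HSV)
    t=roi(dict(top=(230,145,312,205),side=(208,163,266,240))[n])
    bl=t&(hs[...,1]<60)&(hs[...,2]<190)&(P[...,2]<.02)&(d>0); X=P[bl]; c=np.median(X,0)
    k=np.linalg.lstsq(np.c_[X[:,:2]-c[:2],np.ones(len(X))],X[:,2],rcond=None)[0]
    print(n,'blade',rect(onz(n,big(cv2.morphologyEx(bl.astype(np.uint8),3,np.ones((5,5)))),.006)),'slope',(k[:2]@hd).round(3),'z',c[2].round(4))
    print(' handle',rect(onz(n,big(t&(P[...,2]>.055)&(P[...,2]<.1)&(hs[...,1]>100)),.07)))
    # change versus first picture
    a=np.load(f"pics/{n}0.npz")['p'];df=(np.abs(a.astype(int)-p).max(2)>40).astype(np.uint8)
    N,L,st,_=cv2.connectedComponentsWithStats(cv2.morphologyEx(df,2,np.ones((3,3)))); print(' changed',[s.tolist() for s in st[1:] if s[4]>25])
    s=roi(dict(top=(320,130,425,230),side=(220,100,300,170))[n])&(hs[...,2]<70)&(hs[...,1]>60)&(P[...,2]<.08); print(' dark in basket',s.sum(),np.median(P[s],0).round(3))
print(env.current_clock())
```

```text
[ 0.03 -0.07 -0.03]
top blade (array([487.4, -42.1]), array([96.4, 78.6]), 83.37) slope -0.008 z 0.0058
 handle (array([ 474.6, -149.5]), array([99.5, 24.7]), 83.05)
 changed [[152, 141, 40, 34, 1072], [347, 168, 37, 35, 1038]]
 dark in basket 800 [ 0.456 -0.36   0.018]
side blade (array([488.2, -43.7]), array([98.6, 77.1]), 82.91) slope 0.001 z 0.0071
 handle (array([ 474.3, -140.1]), array([118.3,  24.5]), 82.93)
 changed [[243, 134, 28, 21, 443], [187, 262, 42, 38, 1239]]
 dark in basket 164 [ 0.46  -0.374  0.019]
48.0083
```

All checks agree, so I hand the job in.

```bash
python3 -c "
from plant import env
env.sign_off(); print(env.current_clock())"
```

```text
the job is handed in; nothing more can be done
the job is handed in; nothing more can be done
```

The burnt biscuit is in the scrap basket and the turner is back flat on its cork mat, released. I handed the job in at about 48 s of the 72 s allowed.

**What I did:** I gripped the turner by the handle and touched its nose down lightly in front of the burnt biscuit. I slid it under until the force rose at the rail, lifted the biscuit level and tipped it into the basket. Then I set the turner down, let go and moved the arm clear.

**Last checks:**
- **Biscuit:** it lies at about (0.456, −0.36), close to the basket's centre.
- **Turner:** the blade slope is under 0.01, it rests at mat height, and it is within about 10 mm of where it started.
- **Other things:** comparing the first and last pictures, the only changes are the biscuit gone from the sheet and now in the basket. The golden biscuit, the mug and the jars show no change.

**What went less than perfectly:**
- **Touch on the sheet:** the first touch measured about 5 N. I eased it to about 1 N before sliding. The final contact on the mat was about 6 N, unloaded before I let go.
- **Stop at the rail:** the stop came about 13 mm earlier than the rail distance I had measured. I took this to be the turner's neck meeting the biscuit's rear rim with its front rim on the rail. So the biscuit sat about 8–10 mm forward of the blade's centre.
- **Jar contact:** on the way to the basket, the hand or handle leaned on a jar with about 19 N, under the 40 N limit. I backed off and came in from another direction.
- **Slip in the grip:** the turner had slipped about 8° nose-down in the grip, probably from that contact. I corrected it before setting the turner down.

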